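# Seat the ring mandrel in its keyed bench stand

### The job

Take the steel ring mandrel with the red-capped handle out of the leaning tool rack and stand it upright, tang down, in the steel cup of the blue bench stand. The flat tang has to drop into the slot at the bottom of the cup so that the mandrel is fully home and cannot turn; the slot's direction has to be found by feel. Let go of it there and leave the buff stick, the tin and the steel block where they are.

Things in the scene. Friction and masses are not known exactly. Their poses are not given: they have to be found in the camera images.
- mandrel_mid (a point): stepped steel ring mandrel with a dark wooden red-capped handle, 192 mm long, about 0.33 kg; this point is half-way along its axis. Own z runs along it towards the handle's end. The handle (26 to 96 mm above this point) has flat sides: 26 mm along own x, 20 mm along own y, so fingers closing along own y grip 20 mm. It starts in either rack bore, own x in the plane in which it leans.
- mandrel_tip (a point): end of the mandrel's tang, on the axis, 96 mm below mandrel_mid; same axes. The flat tang is 14 mm long, 18 mm wide along own x, 4 mm thick along own y (parallel to the handle's broad flats), its lower edge rounded.
- mandrel: the same mandrel, origin at the tang's end. Distances from there: tang to 14 mm; steps of 19 mm diameter to 74 mm, 22 mm to 98 mm, 25 mm to 118 mm; brass collar of 28 mm to 122 mm; handle to 192 mm.
- rack: wooden tool rack, fixed; foot board 130 x 190 mm (x by y), origin under its centre, z up. A block, up to 95 mm high, has two bores at own y = +55 and -55 mm, 23 mm wide, 50 mm deep, leaning 26 degrees from vertical so that handles lean towards own -x, roughly to the robot. Tools sit loosely, at about 32 degrees; they come clear when drawn 50 mm along their axis.
- stand_mouth (a point): centre of the open mouth of the stand's steel cup, 83 mm above the bench, z up, axes as stand. Outer diameter 42 mm, inner 33 mm, a funnel narrowing over 13 mm to a bore of 21 mm. 55 mm below the mouth the bore ends on a brass key plate: the tip stops there with the tang across the slot; fully home it is 69 mm below the mouth and the 19 mm step rests on the plate.
- stand: fixed blue foot plate 130 x 90 x 12 mm (x by y by z) with the cup at its centre; origin under the centre. The key plate has one slot across its middle, 8 mm wide, 16 mm deep, as long as the bore is wide. Its direction is unknown: within 43 degrees either way of own x. The tang enters when its width lies within about 6 degrees of it. The plate is stiff and does not turn under light pressure.
- buff_mid (a point): bystander: round wooden buff stick with a grey felt sleeve, 135 mm long, 28 mm wide at the sleeve, its top about 155 mm above the bench, in the rack's other bore; this point is half-way along it
- tin_mid (a point): bystander: round aluminium tin, 62 mm diameter, 34 mm high, loose on the bench; point at its centre
- block_mid (a point): bystander: square steel bench block, 65 x 65 x 22 mm, loose on the bench; point at its centre
There are look-alikes about, which are no part of the job. Leave any purple or turquoise look-alike of the mandrel alone.

How it is judged:
On the way:
1. the mandrel has been drawn out of the rack and raised upright (distance of mandrel_mid from where it was at the start of the episode above 0.07 m and angle between mandrel_mid's own z axis and vertical below 0.2 rad), for 0.1 s.
At the end, for the whole second after the job is handed in: The mandrel stands in the stand's cup, tang down in the slot: its tip at least 64 mm below the mouth and within 6 mm of the cup's axis, tilted less than 0.1 rad (5.7 degrees), at rest; buff stick, tin and block each within 30 mm of where they started (z of mandrel_tip in the frame of stand_mouth below -0.064 m and horizontal distance between mandrel_tip and stand_mouth below 0.006 m and angle between mandrel_mid's own z axis and vertical below 0.1 rad and linear speed of mandrel below 0.02 m/s and distance of each of buff_mid, tin_mid, block_mid from where it was at the start of the episode below 0.03 m); the robot touches nothing.
It fails at once if a bystander (buff stick, tin or steel block) is moved more than 30 mm (distance of any of buff_mid, tin_mid, block_mid from where it was at the start of the episode above 0.03 m).
It also fails if it takes over 61 s, if anything falls off the work surface, if the arm or the gripper's body presses on something with over 40 N, if the wrist force passes 120 N, or if a joint passes its speed limit or range.

### The arm

A 6-joint arm with a two-finger parallel gripper is mounted at the origin on the work surface. World frame = base frame: x ahead of the robot, y to its left, z up, the work surface at z = 0. Lengths are in m, angles in rad, forces in N, time in s.
With the tool pointing down it reaches from about 0.35 to 0.975 m from the base axis. Payload 4.9 kg.
Tool frame: the origin (TCP) lies midway between the tips of the shut fingers; the grasp point (between the pads) lies 19 mm behind it; z points along the fingers, y is the direction in which the jaws open and shut (so a half turn about z gives the same grasp; the last joint's range is limited). The gripper opens to 85 mm and grips with 20 to 120 N. Pads are 22 mm wide; open, the fingers measure 114 mm over their backs; the gripper's body (76 mm by 85 mm) begins 54 mm behind the grasp point. The pads swing forward as they close: fully open they stand 13 mm farther back than shut.
Start: joints at [1.205, 0.053, 1.613, -0, 1.476, -0.119], TCP at [0.153, 0.606, 0.231] pointing down, gripper open.
Joint ranges: [-3.01, 3.01], [-1.01, 2.22], [0.06, 2.58], [-1.02, 4.17], [0.09, 2.62], [-3.14, 3.14]. Speed limits (rad/s): [2.57, 2.57, 3.14, 3.14, 3.14, 3.14].

### API

Orientations are given as a unit quaternion [w, x, y, z].
In Python, from plant import manip, cams gives the robot as it stands.
- The arm moves only by the tool jog_arm, never from a script. Its argument "targets" is a list of rows, each a list of 4 numbers: the shift along the tool's x, y, z in m, then the turn about the tool's z in degrees. A call has 1 to 5 rows; each row is the pose to reach, as a shift and turn from the pose commanded when the call began, along the tool's axes at that moment; what a row does not reach only later rows make up. A row lasts 1/12 s, in which the tool goes at most 41.7 mm and 7.16 degrees, less where a joint would pass 70% of its speed; a pose out of reach is approached as far as the arm can. A call with a gripper value outside its range is refused whole. "fingers" is the opening, from 0 (shut) to 1 (fully open), set as the call begins (left out, the last holds). The fingers move at their own pace and stop on an object; the grip force is fixed at half the most. Time passes only in rows, so rows that repeat a pose let the fingers close. It gives the time, the measured TCP pose, the force and the opening at its end, in the units of the state.
- manip.state(): the state, without advancing time (a new reading comes with each control period).
- cams.grab_frame(name): name is "side" or "top" or "wrist"; returns the picture (420x560x3 uint8, red, green, blue); there is no depth.
- cams.get_calibration(name): a dict with "camera_matrix" (3x3 intrinsics, pixels), "cam_to_world" (4x4, takes a point from camera to world coordinates). Camera axes: x right, y up, looking along -z (the intrinsics and any distortion apply to the point x, -y, -z); pixel columns grow to the right and rows downward; lengths in m; the calibration is good to about 2 mm. A picture is of the moment at which its call begins: read the wrist's pose just before it. get_calibration takes no time and is no camera call; for the wrist camera it gives the pose at the moment of the call.
- manip.job_done(): hands the job in, once; it reports no verdict.
The state is a dict: "time": time; "joint_pos": joint angles; "joint_vel": joint speeds; "joint_efforts": joint torques, N m; "tool_pos": TCP position; "tool_rot": TCP orientation; "contact_force": force on the tool from outside, world axes, zero at the start; "ft_torque": the same for the moment, N m; "gripper_width": opening from 0.0 (shut) to 1.0 (fully open).
Only numpy, scipy, OpenCV 4.12 (cv2) and the standard library are available. Lean on these libraries where they do the work, as an engineer would, in place of code of your own. Each camera call takes 0.05 s, during which the arm holds its last target. There are 200 camera calls.

## Working session

There is one attempt and no reset: what is moved stays moved. The work goes in short steps, Python scripts to look and compute and a tool call to move; the robot and the scene stay as the last step left them, time stands still between calls to the robot, and variables do not carry over. Pictures are saved under pics/ and viewed, about 8 in all and at most 12, crops included, and the job is handed in when it is done.

Besides the shell and the picture viewer there is one more tool, called after ">>>" in YAML: its name, and indented under it one key for each argument. jog_arm: Moves the arm, as the interface text tells. Its arguments: {"type":"object","properties":{"targets":{"type":"array"},"fingers":{"type":"number"}},"required":["targets"]}

```bash
mkdir -p pics; ls; cat > h.py <<'E'
import numpy as np, cv2
from plant import manip, cams
from scipy.spatial.transform import Rotation as R
def save(n,f):
    im=cams.grab_frame(n); cv2.imwrite(f,im[:,:,::-1]); return im
def ray(c,u,v):
    K=np.array(c["camera_matrix"]);T=np.array(c["cam_to_world"])
    d=np.array([(u-K[0,2])/K[0,0],-(v-K[1,2])/K[1,1],-1.])
    return T[:3,3],T[:3,:3]@d
def onz(c,u,v,z):
    o,d=ray(c,u,v); return o+d*(z-o[2])/d[2]
def tri(c1,p1,c2,p2):
    o1,d1=ray(c1,*p1);o2,d2=ray(c2,*p2)
    s=np.linalg.lstsq(np.stack([d1,-d2],1),o2-o1,rcond=None)[0]
    a=o1+d1*s[0];b=o2+d2*s[1]; return (a+b)/2,np.linalg.norm(a-b)
def proj(c,P):
    K=np.array(c["camera_matrix"]);T=np.linalg.inv(np.array(c["cam_to_world"]))
    p=T[:3,:3]@P+T[:3,3]; return K[0,0]*p[0]/-p[2]+K[0,2],K[1,1]*-p[1]/-p[2]+K[1,2]
E
python3 - <<'E'
from h import *
s=manip.state();print({k:np.round(v,3) for k,v in s.items()})
ims=[save(n,f'pics/{n}0.png') for n in('side','top')]
for n in('side','top','wrist'):
    c=cams.get_calibration(n);print(n,np.round(c["camera_matrix"],1).tolist(),np.round(c["cam_to_world"],3).tolist(),[k for k in c])
E
```

```text
pics
{'time': np.float64(0.0), 'joint_pos': array([ 1.205,  0.053,  1.614,  0.   ,  1.476, -0.119]), 'joint_vel': array([-0.   ,  0.   ,  0.   ,  0.003,  0.   , -0.002]), 'joint_efforts': array([-0.0000e+00, -3.9367e+01, -3.7018e+01, -0.0000e+00,  7.0000e-03,
       -0.0000e+00]), 'tool_pos': array([0.152, 0.605, 0.23 ]), 'tool_rot': array([-0.   ,  0.123,  0.992, -0.001]), 'contact_force': array([0.371, 0.1  , 0.678]), 'ft_torque': array([-0.009,  0.015,  0.031]), 'gripper_width': np.float64(1.001)}
side [[450.8, 0.0, 279.4], [0.0, 450.8, 209.4], [0.0, 0.0, 1.0]] [[-0.985, 0.093, -0.146, 0.371], [-0.173, -0.579, 0.797, 0.804], [-0.01, 0.81, 0.586, 0.749], [0.0, 0.0, 0.0, 1.0]] ['camera_matrix', 'cam_to_world']
top [[441.6, 0.0, 272.4], [0.0, 441.6, 208.3], [0.0, 0.0, 1.0]] [[0.004, 0.983, -0.183, 0.344], [-1.0, -0.001, -0.026, -0.091], [-0.025, 0.183, 0.983, 1.083], [0.0, 0.0, 0.0, 1.0]] ['camera_matrix', 'cam_to_world']
wrist [[296.6, 0.0, 276.8], [0.0, 296.6, 205.6], [0.0, 0.0, 1.0]] [[0.244, -0.933, -0.262, 0.087], [0.97, 0.235, 0.068, 0.622], [-0.002, -0.271, 0.963, 0.373], [0.0, 0.0, 0.0, 1.0]] ['camera_matrix', 'cam_to_world']
```

View pics/top0.png

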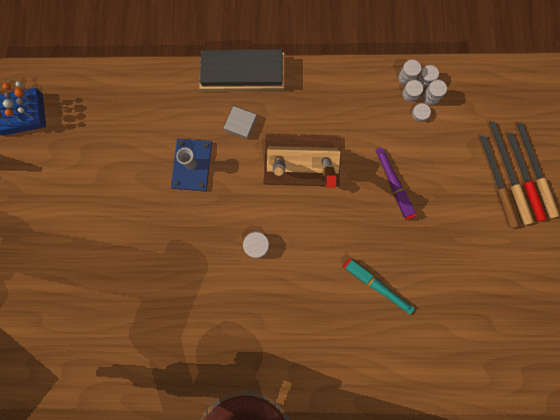

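View pics/side0.png

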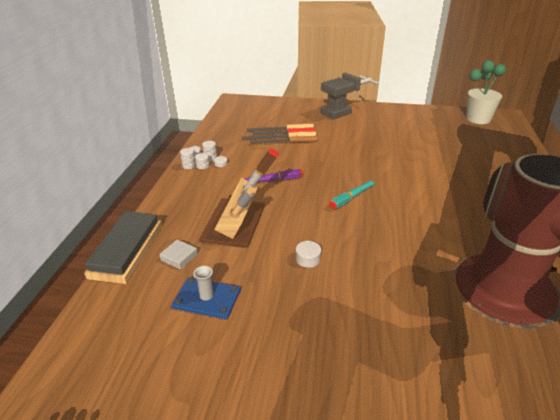

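The top view shows the stand at about (190,165), with its cup at (185,156). The rack is at about (303,163). The red-capped mandrel is in its right bore, with the cap at (331,181), and the buff stick is in the left bore at (279,165). In the side view the cap is at (273,154) and the cup mouth at (204,272). Next I'll measure with masks and check a zoomed composite.

```bash
python3 - <<'E'
from h import *
t=cv2.imread('pics/top0.png');s=cv2.imread('pics/side0.png')
ct,cs=[cams.get_calibration(n) for n in('top','side')]
def mask(im,x,y,w,h,f):
    m=np.zeros(im.shape[:2],np.uint8);hs=cv2.cvtColor(im,cv2.COLOR_BGR2HSV)[y:y+h,x:x+w].astype(int)
    m[y:y+h,x:x+w]=f(hs)*255;return m
red=lambda q:((q[...,0]<6)|(q[...,0]>174))&(q[...,1]>170)&(q[...,2]>90)
blue=lambda q:(abs(q[...,0]-112)<12)&(q[...,1]>120)
def rep(m,n):
    c=max(cv2.findContours(m,0,2)[0],key=cv2.contourArea);r=cv2.minAreaRect(c);M=cv2.moments(c)
    p=(M['m10']/M['m00'],M['m01']/M['m00']);print(n,np.round(p,1),np.round(r[1],1),cv2.contourArea(c));return p,cv2.boxPoints(r)
a,_=rep(mask(t,300,150,60,50,red),'redtop');b,_=rep(mask(s,255,140,30,40,red),'redside')
print('cap',tri(ct,a,cs,b))
_,bx=rep(mask(t,160,125,65,75,blue),'plate')
P=np.array([onz(ct,*p,.012) for p in bx]);print(P.round(3).tolist(),P.mean(0))
for i in range(2):
    e=P[i+1]-P[i];print(np.linalg.norm(e),np.degrees(np.arctan2(e[1],e[0])))
A=cv2.resize(t[125:200,160:360],None,fx=4,fy=4,interpolation=2)
B=cv2.resize(s[140:320,165:285],None,fx=1.66,fy=1.66,interpolation=2)
B=cv2.resize(s[145:255,195:300],(286,300),interpolation=2);C=cv2.resize(s[255:320,165:245],(369,300),interpolation=2)
o=np.zeros((600,800,3),np.uint8);o[:300]=A;o[300:,:286]=B;o[300:,300:669]=C;cv2.imwrite('pics/z.png',o)
E
```

```text
redtop [331.1 180.8] [12. 10.] 102.5
redside [273.1 152.2] [9.7 5.3] 41.5
cap (array([ 0.56689042, -0.18845728,  0.19663269]), np.float64(0.0003364906796410017))
plate [188.2 177.7] [34.3 29.2] 684.0
[[0.599, 0.192, 0.012], [0.674, 0.187, 0.012], [0.664, 0.1, 0.012], [0.589, 0.106, 0.012]] [0.63146774 0.14603885 0.012     ]
0.07555195728829844 -3.57610572930993
0.08782225531266276 -96.72823523181943
```

View pics/z.png

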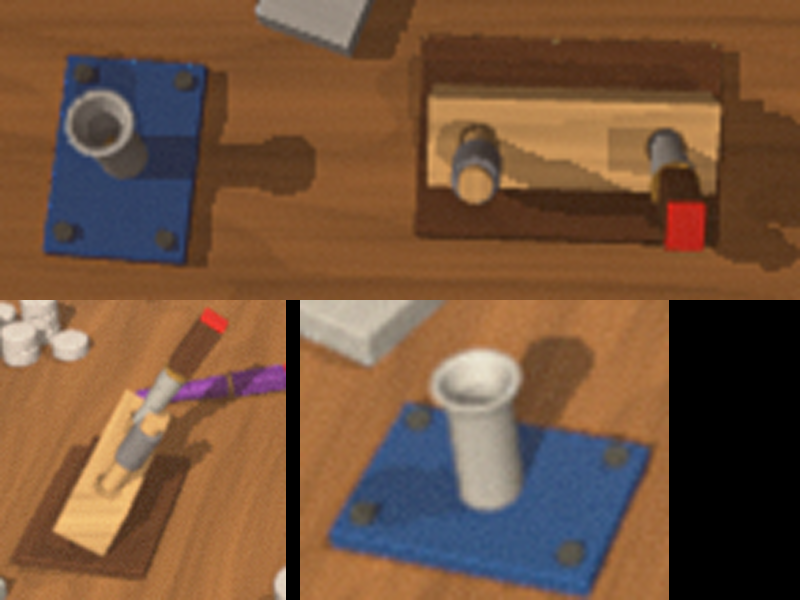

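The composite shows plate corners at zoom (68,56), (207,65), (187,264) and (44,252). The cup mouth is centred at (101,125) in the top zoom and (476,378) in the side zoom. The rack board corners are at about (425,38), (722,42), (718,242) and (415,236).

```bash
python3 - <<'E'
from h import *
ct,cs=[cams.get_calibration(n) for n in('top','side')]
z=lambda u,v:(160+u/4,125+v/4)
zs=lambda u,v:(165+(u-300)/4.61,255+(v-300)/4.615)
zb=lambda u,v:(195+u/2.724,145+(v-300)/2.727)
def quad(q,h,n):
    P=np.array([onz(ct,*z(*p),h)[:2] for p in q]);print(n,P.mean(0).round(4))
    for i in range(4):
        e=P[(i+1)%4]-P[i];print('  ',np.linalg.norm(e).round(3),np.degrees(np.arctan2(e[1],e[0])).round(1))
quad([(68,56),(207,65),(187,264),(44,252)],.012,'stand')
quad([(425,38),(722,42),(718,242),(415,236)],.012,'rack')
print('mouth tri',tri(ct,z(101,125),cs,zs(476,378)),'plane',onz(ct,*z(101,125),.083),onz(cs,*zs(476,378),.083))
print('capend',tri(ct,z(685,226),cs,zb(215,321)))
print('collar',tri(ct,z(660,187),cs,zb(172,376)))
print('base ray side of cap',)
E
```

```text
stand [0.6566 0.1415]
   0.09 -94.1
   0.13 176.2
   0.09 85.0
   0.129 -4.2
rack [ 0.6685 -0.138 ]
   0.188 -91.1
   0.13 177.5
   0.188 88.7
   0.13 -2.4
mouth tri (array([0.65799825, 0.14295742, 0.07922888]), np.float64(0.0010402359129993517)) plane [0.65627933 0.14199203 0.083     ] [0.65693903 0.14656154 0.083     ]
capend (array([ 0.56533645, -0.18896739,  0.19521348]), np.float64(0.0012097058008335617))
collar (array([ 0.60489561, -0.18217019,  0.13514145]), np.float64(0.0033576964019200123))
base ray side of cap
```

>>> jog_arm:
  targets:
    - [-0.03,-0.03,-0.015,-6]
    - [-0.06,-0.06,-0.03,-12]
    - [-0.09,-0.09,-0.04,-12]
    - [-0.115,-0.115,-0.05,-12]
    - [-0.14,-0.14,-0.06,-12]
  fingers: 0.7

```text
time: 0.52
tool_pos: [0.2545, 0.4342, 0.2911]
tool_rot: [-0.0, 0.018, 1.0, -0.0]
contact_force: [2.3, 0.3, 0.2]
gripper_width: 0.7
```

>>> jog_arm:
  targets:
    - [-0.017,-0.031,0,0]
    - [-0.035,-0.061,0,0]
    - [-0.052,-0.092,0,0]
    - [-0.07,-0.122,0,0]
    - [-0.087,-0.153,0,0]

```text
time: 0.93
tool_pos: [0.3357, 0.2783, 0.2909]
tool_rot: [-0.0, 0.018, 1.0, -0.0]
contact_force: [0.4, -0.3, 0.4]
gripper_width: 0.7
```

>>> jog_arm:
  targets:
    - [-0.017,-0.031,0,0]
    - [-0.035,-0.061,0,0]
    - [-0.052,-0.092,0,0]
    - [-0.07,-0.122,0,0]
    - [-0.087,-0.153,0,0]

```text
time: 1.35
tool_pos: [0.4169, 0.1222, 0.2909]
tool_rot: [-0.0, 0.019, 1.0, 0.0]
contact_force: [0.1, 0.4, -0.9]
gripper_width: 0.701
```

>>> jog_arm:
  targets:
    - [-0.017,-0.031,0,0]
    - [-0.035,-0.061,0,0]
    - [-0.052,-0.092,0,0]
    - [-0.07,-0.122,0,0]
    - [-0.087,-0.153,0,0]

```text
time: 1.77
tool_pos: [0.4982, -0.034, 0.2908]
tool_rot: [-0.0, 0.019, 1.0, 0.0]
contact_force: [0.0, 0.5, -0.9]
gripper_width: 0.7
```

>>> jog_arm:
  targets:
    - [-0.017,-0.031,0,0]
    - [-0.035,-0.061,0,0]
    - [-0.052,-0.092,0,0]
    - [-0.07,-0.122,0,0]
    - [-0.07,-0.122,0,0]

```text
time: 2.18
tool_pos: [0.5644, -0.1615, 0.2895]
tool_rot: [-0.001, 0.021, 1.0, -0.001]
contact_force: [-0.3, 1.0, -0.8]
gripper_width: 0.702
```

```bash
python3 - <<'E'
from h import *
c=cams.get_calibration('wrist');im=save('wrist','pics/w1.png');s=manip.state();print(s['tool_pos'],s['tool_rot'],s['joint_pos'].round(2))
E=np.array([.566,-.189,.196]);a=np.array([.53,-.018,-.848])
for d in(0,.03,.07):print(d,proj(c,E+a*d))
print('stand',proj(c,np.array([.6566,.1415,.083])))
E
```

```text
[ 0.56348463 -0.15912392  0.2896556 ] [-1.31886491e-03  2.04207156e-02  9.99790514e-01  4.27469613e-04] [-0.4  -0.07  1.64 -0.    1.58 -1.93]
0 (np.float64(244.10356646743878), np.float64(210.79545252724984))
0.03 (np.float64(247.69739910101018), np.float64(219.3660930657124))
0.07 (np.float64(251.46293405269216), np.float64(228.3462125638791))
stand (np.float64(519.2257960387508), np.float64(243.26005585358746))
```

View pics/w1.png

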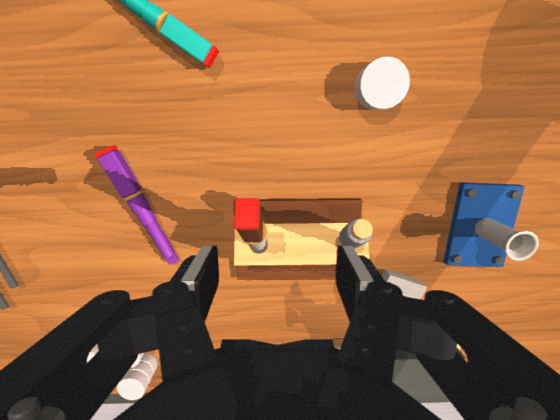

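The wrist view shows the red cap at (247,214), against a prediction of (244,211). The cup mouth is at (520,243), against (519,243). The measurements hold to about 2 mm, so I'll go down to the handle.

>>> jog_arm:
  targets:
    - [-0.021,-0.027,0.0,0]
    - [-0.021,-0.027,0.035,0]
    - [-0.021,-0.027,0.07,0]
    - [-0.021,-0.027,0.105,0]
    - [-0.021,-0.027,0.125,0]

```text
time: 2.65
tool_pos: [0.5808, -0.1825, 0.1614]
tool_rot: [-0.003, 0.018, 1.0, 0.001]
contact_force: [-0.2, 0.4, 0.2]
gripper_width: 0.7
```

>>> jog_arm:
  targets:
    - [0,0,0.013,0]
    - [0,0,0.013,0]

```text
time: 2.82
tool_pos: [0.5809, -0.1827, 0.1493]
tool_rot: [-0.003, 0.018, 1.0, 0.001]
contact_force: [-1.2, -0.6, 0.6]
gripper_width: 0.698
```

>>> jog_arm:
  targets:
    - [-0.003,-0.005,-0.001,0]
    - [-0.003,-0.005,-0.001,0]

```text
time: 2.98
tool_pos: [0.5878, -0.1907, 0.1571]
tool_rot: [0.002, 0.019, 1.0, -0.001]
contact_force: [0.5, -0.2, 0.3]
gripper_width: 0.699
```

>>> jog_arm:
  targets:
    - [0,0,0,0]
    - [0,0,0,0]
    - [0,0,0,0]
    - [0,0,0,0]
    - [0,0,0,0]
  fingers: 0.0

```text
time: 3.4
tool_pos: [0.5867, -0.1892, 0.1558]
tool_rot: [0.001, 0.018, 1.0, 0.0]
contact_force: [-0.3, 3.8, 6.4]
gripper_width: 0.226
```

```bash
python3 - <<'E'
from h import *
s=manip.state();print({k:np.round(s[k],3) for k in('time','tool_pos','contact_force','ft_torque','gripper_width')})
a=save('wrist','pics/w2.png');b=save('side','pics/s2.png')
o=np.zeros((420,800,3),np.uint8);o[:,:400]=cv2.resize(a[100:310,150:350,::-1],(400,420),interpolation=2);o[:,400:]=cv2.resize(b[90:300,150:350,::-1],(400,420),interpolation=2)
cv2.imwrite('pics/z2.png',o)
E
```

```text
{'time': np.float64(3.4), 'tool_pos': array([ 0.587, -0.189,  0.156]), 'contact_force': array([-0.273,  3.803,  6.362]), 'ft_torque': array([0.874, 0.11 , 0.197]), 'gripper_width': np.float64(0.226)}
```

View pics/z2.png

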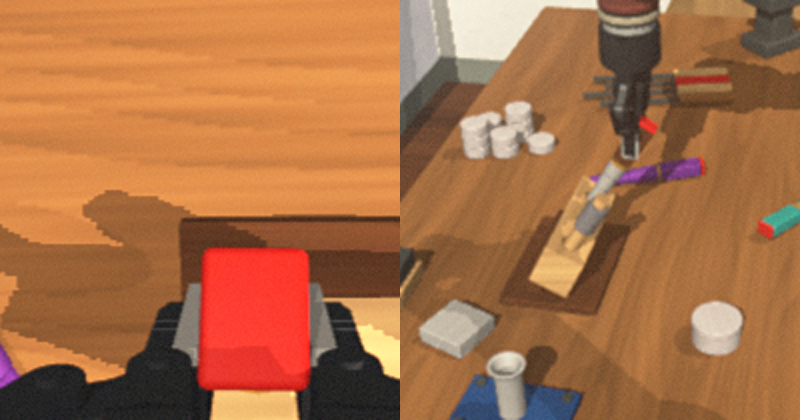

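The grip holds: the opening of 0.226 is about 19 mm across the flats, and the cap is centred between the pads. I'll draw the mandrel most of the way out along the bore, then use the bore's mouth to swing it upright in the grip.

>>> jog_arm:
  targets:
    - [0.004,0,-0.008,0]
    - [0.009,0,-0.016,0]
    - [0.014,0,-0.024,0]
    - [0.018,0,-0.031,0]
    - [0.021,0,-0.037,0]

```text
time: 3.92
tool_pos: [0.5643, -0.189, 0.1913]
tool_rot: [-0.001, 0.019, 1.0, -0.0]
contact_force: [1.2, -0.1, -3.8]
gripper_width: 0.224
```

>>> jog_arm:
  targets:
    - [0,0,0,0]
    - [0,0,0,0]

```text
time: 4.08
tool_pos: [0.5645, -0.1893, 0.1913]
tool_rot: [-0.001, 0.019, 1.0, -0.0]
contact_force: [0.2, -0.0, -2.2]
gripper_width: 0.228
```

>>> jog_arm:
  targets:
    - [-0.006,0,-0.003,0]
    - [-0.012,0,-0.006,0]
    - [-0.018,0,-0.008,0]
    - [-0.024,0,-0.01,0]
    - [-0.024,0,-0.01,0]

```text
time: 4.5
tool_pos: [0.5899, -0.1896, 0.2008]
tool_rot: [-0.0, 0.018, 1.0, 0.0]
contact_force: [-2.9, 0.7, -5.4]
gripper_width: 0.223
```

>>> jog_arm:
  targets:
    - [-0.007,0,-0.002,0]
    - [-0.014,0,-0.005,0]
    - [-0.02,0,-0.007,0]
    - [-0.027,0,-0.008,0]
    - [-0.027,0,-0.008,0]

```text
time: 4.92
tool_pos: [0.6174, -0.1909, 0.2098]
tool_rot: [0.001, 0.018, 1.0, 0.0]
contact_force: [-3.3, 2.1, -5.3]
gripper_width: 0.225
```

```bash
python3 - <<'E'
from h import *
a=save('wrist','pics/w3.png');b=save('side','pics/s3.png')
o=np.zeros((420,800,3),np.uint8);o[:,:400]=cv2.resize(a[100:310,150:350,::-1],(400,420),interpolation=2);o[:,400:]=cv2.resize(b[120:240,190:304,::-1],(400,420),interpolation=2)
cv2.imwrite('pics/z3.png',o)
E
```

```text
(no output)
```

View pics/z3.png

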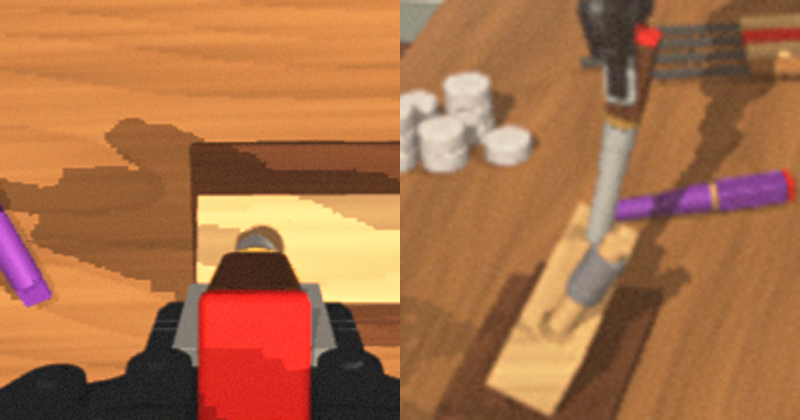

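The pivoting works. In the side crop the mandrel now leans only slightly, with its collar at (622,122) and its bottom at (597,235). I'll continue the swing.

>>> jog_arm:
  targets:
    - [-0.008,0,-0.001,0]
    - [-0.015,0,-0.002,0]
    - [-0.022,0,-0.002,0]
    - [-0.029,0,-0.002,0]
    - [-0.029,0,-0.002,0]

```text
time: 5.43
tool_pos: [0.6465, -0.1921, 0.212]
tool_rot: [0.001, 0.019, 1.0, -0.0]
contact_force: [-3.4, 1.7, -1.1]
gripper_width: 0.222
```

```bash
python3 - <<'E'
from h import *
cs=cams.get_calibration('side');s=manip.state()
b=save('side','pics/s4.png')
p=s['tool_pos'];G=p+[0,0,.019]
for d in(-.03,.0,.044,.09,.148):
  print('vertical axis px',d,np.round(proj(cs,G-[0,0,d]),1))
o=cv2.resize(b[110:240,180:300,::-1],(554,600),interpolation=2)
cv2.imwrite('pics/z4.png',o)
E
```

```text
vertical axis px -0.03 [241.3 126.2]
vertical axis px 0.0 [242.  137.1]
vertical axis px 0.044 [243.  152.5]
vertical axis px 0.09 [244.  167.9]
vertical axis px 0.148 [245.2 186.4]
```

View pics/z4.png

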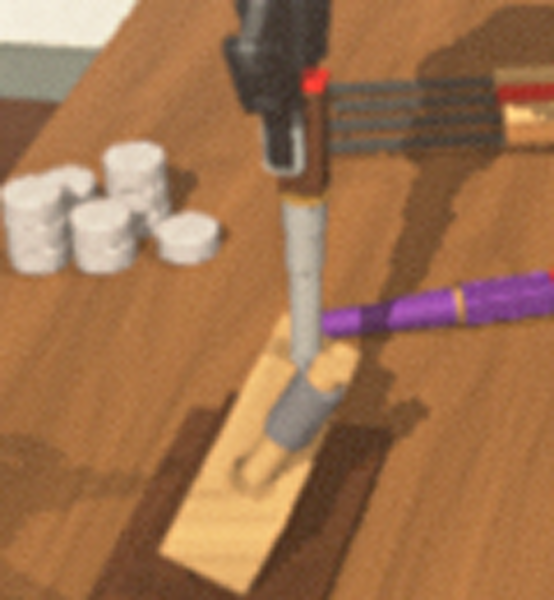

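In this crop the mandrel is within about 3° of vertical, with its collar at (302,200) and its lower end at (306,360). Its axis sits about 6 mm to the −x side of the grasp point. I'll lift it clear of the buff stick and carry it to the stand.

>>> jog_arm:
  targets:
    - [0,0,-0.02,0]
    - [0,0,-0.045,0]
    - [0,0,-0.07,0]
    - [0,0,-0.095,0]
    - [0,0,-0.115,0]

```text
time: 5.9
tool_pos: [0.6466, -0.1926, 0.3292]
tool_rot: [0.003, 0.019, 1.0, -0.001]
contact_force: [0.3, -1.3, -3.5]
gripper_width: 0.224
```

>>> jog_arm:
  targets:
    - [0,0.03,0,0]
    - [0,0.065,0,0]
    - [-0.001,0.1,0,0]
    - [-0.001,0.135,0,0]
    - [-0.002,0.167,0,0]

```text
time: 6.32
tool_pos: [0.6544, -0.0235, 0.3268]
tool_rot: [0.002, 0.019, 1.0, 0.0]
contact_force: [0.9, -0.4, -4.0]
gripper_width: 0.222
```

>>> jog_arm:
  targets:
    - [0,0.035,0,0]
    - [0,0.07,0,0]
    - [-0.001,0.105,0,0]
    - [-0.001,0.14,0,0]
    - [-0.001,0.166,0,0]

```text
time: 6.73
tool_pos: [0.6615, 0.1438, 0.3266]
tool_rot: [0.002, 0.018, 1.0, 0.001]
contact_force: [-0.5, -0.3, -3.6]
gripper_width: 0.225
```

>>> jog_arm:
  targets:
    - [0,0,0.02,0]
    - [0,0,0.04,0]
    - [0,0,0.06,0]
    - [0,0,0.06,0]
    - [0,0,0.06,0]

```text
time: 7.15
tool_pos: [0.6604, 0.1407, 0.2647]
tool_rot: [-0.001, 0.019, 1.0, 0.0]
contact_force: [0.2, -0.4, -4.3]
gripper_width: 0.223
```

```bash
python3 - <<'E'
from h import *
s=manip.state();print(s['tool_pos'],s['contact_force'],s['ft_torque'].round(2))
a=save('side','pics/s5.png');b=save('top','pics/t5.png')
o=np.zeros((600,800,3),np.uint8);o[:,:400]=cv2.resize(a[150:330,150:270,::-1],(400,600),interpolation=2);o[:,400:]=cv2.resize(b[90:210,140:220,::-1],(400,600),interpolation=2)
cv2.imwrite('pics/z5.png',o)
E
```

```text
[0.66040442 0.14072548 0.26469052] [ 0.20994341 -0.43766518 -4.29061667] [ 0.01 -0.04  0.02]
```

View pics/z5.png

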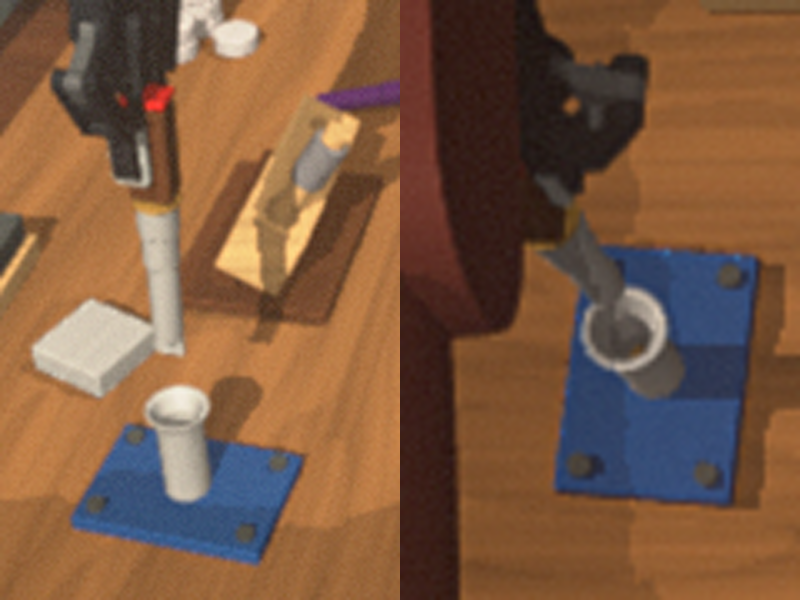

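The tip is at about (172,350) in the side crop and (607,308) in the top crop. The collar is at (157,208) and (560,235), and the mouth at (178,407) and (624,331).

```bash
python3 - <<'E'
from h import *
ct,cs=[cams.get_calibration(n) for n in('top','side')]
f=lambda u,v:(150+u/3.333,150+v/3.333); g=lambda u,v:(140+(u-400)/5,90+v/5)
for n,a,b in(('tip',(172,352),(607,308)),('collar',(157,208),(560,235)),('mouth',(178,407),(624,331))):print(n,tri(ct,g(*b),cs,f(*a)))
for z in(.115,.12,.125): print(z,onz(cs,*f(172,352),z),onz(ct,*g(607,308),z))
P=manip.state()['tool_pos']
for d in(.044,.162): print(d,[np.round(proj(c,P+[-.006,0,.019-d]),1) for c in(cs,ct)], f(157,208),f(172,352),g(560,235),g(607,308))
E
```

```text
tip (array([0.65577543, 0.14179561, 0.12452454]), np.float64(0.002707828311401921))
collar (array([0.65317106, 0.13652851, 0.23176491]), np.float64(0.004686428060339502))
mouth (array([0.65755979, 0.14386282, 0.07969027]), np.float64(0.00023045438322773153))
0.115 [0.66162245 0.1313635  0.115     ] [0.65744067 0.143869   0.115     ]
0.12 [0.6593278  0.13666252 0.12      ] [0.65582324 0.14265453 0.12      ]
0.125 [0.65703314 0.14196154 0.125     ] [0.65420581 0.14144007 0.125     ]
0.044 [array([195.7, 209.1]), array([168.4, 132.7])] (197.1047104710471, 212.4062406240624) (201.6051605160516, 255.6105610561056) (172.0, 137.0) (181.4, 151.6)
0.162 [array([202.4, 255.2]), array([181.8, 151. ])] (197.1047104710471, 212.4062406240624) (201.6051605160516, 255.6105610561056) (172.0, 137.0) (181.4, 151.6)
```

The tip is within about 2 mm of the cup's axis, so I'll lower it.

>>> jog_arm:
  targets:
    - [0,0,0.012,0]
    - [0,0,0.024,0]
    - [0,0,0.035,0]
    - [0,0,0.042,0]
    - [0,0,0.048,0]

```text
time: 7.67
tool_pos: [0.6597, 0.1406, 0.216]
tool_rot: [-0.001, 0.019, 1.0, -0.0]
contact_force: [0.2, 0.7, -3.6]
gripper_width: 0.222
```

>>> jog_arm:
  targets:
    - [0,0,0.005,0]
    - [0,0,0.01,0]
    - [0,0,0.015,0]

```text
time: 7.92
tool_pos: [0.6606, 0.141, 0.2035]
tool_rot: [0.0, 0.019, 1.0, 0.0]
contact_force: [-1.0, 1.0, -2.5]
gripper_width: 0.228
```

>>> jog_arm:
  targets:
    - [0,0,0.006,0]
    - [0,0,0.012,0]
    - [0,0,0.018,0]
    - [0,0,0.024,0]

```text
time: 8.25
tool_pos: [0.661, 0.1429, 0.1808]
tool_rot: [0.001, 0.018, 1.0, 0.002]
contact_force: [-2.1, 5.7, -0.8]
gripper_width: 0.226
```

>>> jog_arm:
  targets:
    - [0,0,0.003,0]
    - [0,0,0.006,0]
    - [0,0,0.008,0]

```text
time: 8.5
tool_pos: [0.6611, 0.143, 0.1721]
tool_rot: [0.001, 0.018, 1.0, 0.002]
contact_force: [-0.5, 5.2, 0.2]
gripper_width: 0.226
```

>>> jog_arm:
  targets:
    - [0,0.001,0.002,0]
    - [0,0.002,0.004,0]
    - [0,0.002,0.004,0]

```text
time: 8.75
tool_pos: [0.6609, 0.1437, 0.1672]
tool_rot: [0.001, 0.018, 1.0, 0.001]
contact_force: [1.5, 4.3, -2.9]
gripper_width: 0.228
```

>>> jog_arm:
  targets:
    - [0,0.001,0.002,0]
    - [0,0.001,0.004,0]
    - [0,0.001,0.004,0]

```text
time: 9.0
tool_pos: [0.6609, 0.1439, 0.1631]
tool_rot: [0.001, 0.019, 1.0, 0.0]
contact_force: [0.5, 3.4, -3.4]
gripper_width: 0.226
```

>>> jog_arm:
  targets:
    - [0,0.001,0.002,0]
    - [0,0.001,0.004,0]
    - [0,0.001,0.004,0]

```text
time: 9.25
tool_pos: [0.6609, 0.1444, 0.1589]
tool_rot: [0.0, 0.019, 1.0, -0.0]
contact_force: [2.9, 2.9, -3.5]
gripper_width: 0.225
```

>>> jog_arm:
  targets:
    - [0,0,0.002,0]
    - [0,0,0.004,0]
    - [0,0,0.004,0]

```text
time: 9.5
tool_pos: [0.6609, 0.1445, 0.1551]
tool_rot: [0.0, 0.019, 1.0, -0.0]
contact_force: [2.6, 2.0, -3.2]
gripper_width: 0.224
```

>>> jog_arm:
  targets:
    - [0,0,0.002,0]
    - [0,0,0.004,0]
    - [0,0,0.004,0]

```text
time: 9.75
tool_pos: [0.6614, 0.1445, 0.1535]
tool_rot: [0.001, 0.019, 1.0, -0.0]
contact_force: [0.7, 1.0, 5.9]
gripper_width: 0.221
```

```bash
python3 - <<'E'
from h import *
cs=cams.get_calibration('side');a=save('side','pics/s6.png')
cv2.imwrite('pics/z6.png',cv2.resize(a[170:330,150:270,::-1],(450,600),interpolation=2))
for n,z in(('collar mid home',.134),('collar mid on plate',.148),('cap top home',.206),('top on plate',.220)):
    u,v=proj(cs,np.array([.657,.143,z]));print(n,round((u-150)*3.75),round((v-170)*3.75))
E
```

```text
collar mid home 191 310
collar mid on plate 188 291
cap top home 176 207
top on plate 173 185
```

View pics/z6.png

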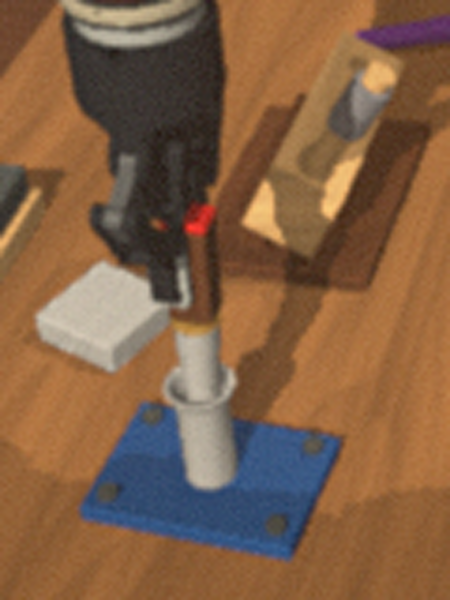

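The collar is at (198,326) and the cap at (200,215). The home position predicts a cap at row 207 and a collar axis at row 310, plus about 14 px for its front face. Resting on the plate would be 19–22 px higher. So the tang dropped into the slot on the way down, and I'll do a short turn check before releasing.

>>> jog_arm:
  targets:
    - [0,0,-0.002,6]
    - [0,0,-0.002,12]
    - [0,0,-0.002,18]
    - [0,0,-0.002,18]

```text
time: 10.13
tool_pos: [0.6609, 0.1449, 0.1538]
tool_rot: [0.0, 0.174, 0.985, 0.0]
contact_force: [2.0, 1.7, 0.1]
gripper_width: 0.224
```

```bash
python3 -c "
from h import *
s=manip.state();print(s['tool_pos'],s['tool_rot'],s['contact_force'],s['ft_torque'].round(2))"
```

```text
[0.66090402 0.1448642  0.15381724] [4.81556427e-04 1.74463742e-01 9.84663481e-01 2.35111173e-05] [2.04915178 1.73819245 0.05779325] [ 0.69 -0.49  0.83]
```

The turn is resisted with 0.8 N m, so the tang is keyed. I'll turn back, release and withdraw.

>>> jog_arm:
  targets:
    - [0,0,0,-6]
    - [0,0,0.001,-12]
    - [0,0,0.001,-15]
    - [0,0,0.001,-15]

```text
time: 10.47
tool_pos: [0.6611, 0.1449, 0.1536]
tool_rot: [0.001, 0.044, 0.999, 0.0]
contact_force: [0.8, 1.7, 3.1]
gripper_width: 0.222
```

>>> jog_arm:
  targets:
    - [0,0,0,0]
    - [0,0,0,0]
    - [0,0,0,0]
    - [0,0,0,0]
    - [0,0,0,0]
  fingers: 0.7

```text
time: 10.88
tool_pos: [0.6603, 0.1444, 0.1518]
tool_rot: [-0.001, 0.045, 0.999, -0.0]
contact_force: [1.5, 0.1, -0.3]
gripper_width: 0.7
```

>>> jog_arm:
  targets:
    - [0,0,-0.01,0]
    - [0,0,-0.03,0]
    - [0,0,-0.06,0]
    - [0,0,-0.1,0]
    - [0,0,-0.13,0]

```text
time: 11.3
tool_pos: [0.6608, 0.1447, 0.2859]
tool_rot: [0.001, 0.045, 0.999, 0.0]
contact_force: [0.8, 0.3, 1.5]
gripper_width: 0.702
```

>>> jog_arm:
  targets:
    - [0.04,0,0,0]
    - [0.08,0,0,0]
    - [0.12,0,0,0]
    - [0.15,0,0,0]
    - [0.15,0,0,0]

```text
time: 11.72
tool_pos: [0.507, 0.1588, 0.2829]
tool_rot: [-0.001, 0.044, 0.999, 0.0]
contact_force: [1.0, 0.1, -0.9]
gripper_width: 0.699
```

```bash
python3 - <<'E'
from h import *
s=manip.state();print(s['tool_pos'],s['contact_force'])
a=save('side','pics/s7.png');b=save('top','pics/t7.png')
o=np.zeros((600,800,3),np.uint8);o[:,:400]=cv2.resize(a[150:330,150:270,::-1],(400,600),interpolation=2);o[:300,400:]=cv2.resize(b[90:240,140:340,::-1],(400,300),interpolation=2)
o[300:,400:]=cv2.resize(cv2.imread('pics/top0.png')[90:240,140:340],(400,300),interpolation=2)
cv2.imwrite('pics/z7.png',o)
c=cams.get_calibration('side')
for z in(.206,.134,.083):print(z,[round(float(x)) for x in (np.array(proj(c,np.array([.657,.143,z])))-150)*3.333])
E
```

```text
[0.5069682  0.15880102 0.28286262] [ 0.99091768  0.07749913 -0.92260601]
0.206 [156, 250]
0.134 [170, 342]
0.083 [179, 402]
```

View pics/z7.png

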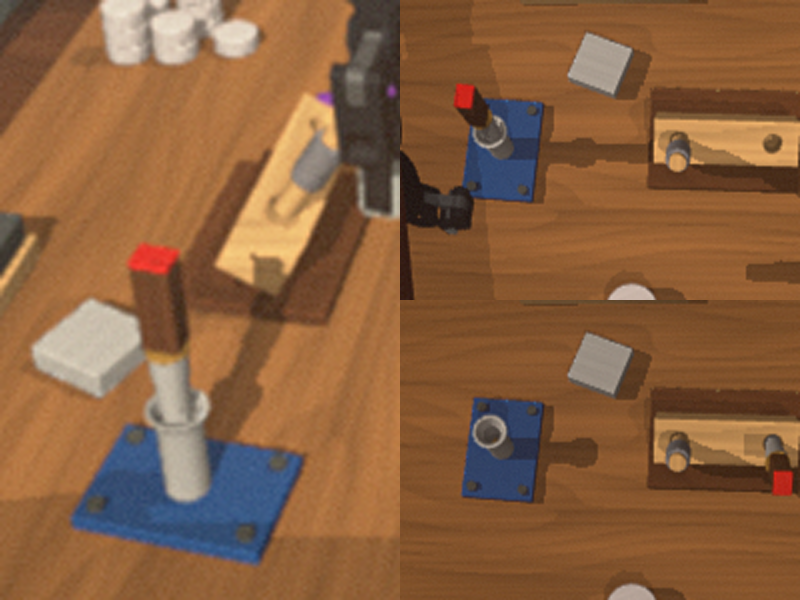

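The mandrel stands upright and home: its cap centre is at (155,260) against a home prediction of (156,250). The block, tin and buff stick sit where they were in the first picture.

```bash
python3 -c "
from h import *
print(manip.job_done())"
```

```text
the job is handed in; nothing more can be done
None
```

The mandrel is standing upright in the cup of the blue stand, tang down in the slot and released, and the job is handed in. It took about 12 s of the 61 s allowed. `job_done` gives no verdict, so success rests on the checks below.

I drew it most of the way out of the rack, then pivoted it upright in the grip against the mouth of the rack bore. I carried it over the buff stick and lowered it into the cup. The tang dropped into the slot on the way down without a search, because the angle it came out at happened to suit.

**Last checks:**
- **Depth:** it stopped only at the fully home height, with the tip about 14 mm above the bench. The side pictures match that, not resting on the plate, which would show it about 5 px higher.
- **Keyed:** an 18° test turn was resisted with about 0.8 N m.
- **After release:** it stands upright, and the gripper is well clear with no contact force beyond noise.
- **Bystanders:** the block, tin and buff stick look unmoved against the first picture. I compared them by eye and did not measure them.

**Small disagreement:** the handle's end appears about 3 px lower in the last side picture than predicted for fully home. That is the opposite direction from resting on the plate.

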